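# Put the lids on the fired jars

## Task

Put the three terracotta jar lids on their jars, each on the jar of its size, so that every lid sits flat with its flange down inside the jar's mouth and its knob up. Set the lids down gently without dropping them, leave the jars standing where they are, and leave the tiny teapot lid and the saucer alone.

Things in the scene. Friction and masses are not known exactly. Their poses are not given: they have to be found in the camera images.
- jar_small: The small one of three loose open round terracotta jars, upright on the table: rim 70 mm across outside and 56 mm inside (wall 7 mm), 60 mm tall, 250 g, hollow almost to the table. Origin: centre of its underside; z up along its axis.
- lid_small: Lid of the small jar, loose, on the table knob up: round plate 72 mm across, 7 mm thick; under it a 10 mm deep flange, tapering from 46 to 38 mm, that drops loosely into the jar's mouth; on top a round knob 22 mm across (20 at its foot), 30 mm tall. About 80 g. Origin: centre of the flange's underside; z up; plate top at 17 mm, knob 17 to 47 mm. Seated, the origin is 10 mm below the rim.
- jar_medium: The medium one of three loose open round terracotta jars, upright on the table: rim 94 mm across outside and 80 mm inside (wall 7 mm), 70 mm tall, 450 g, hollow almost to the table. Origin: centre of its underside; z up along its axis.
- lid_medium: Lid of the medium jar, loose, on the table knob up: round plate 96 mm across, 7 mm thick; under it a 10 mm deep flange, tapering from 70 to 62 mm, that drops loosely into the jar's mouth; on top a round knob 22 mm across (20 at its foot), 30 mm tall. About 130 g. Origin: centre of the flange's underside; z up; plate top at 17 mm, knob 17 to 47 mm. Seated, the origin is 10 mm below the rim.
- jar_large: The large one of three loose open round terracotta jars, upright on the table: rim 118 mm across outside and 104 mm inside (wall 7 mm), 80 mm tall, 750 g, hollow almost to the table. Origin: centre of its underside; z up along its axis.
- lid_large: Lid of the large jar, loose, on the table knob up: round plate 120 mm across, 7 mm thick; under it a 10 mm deep flange, tapering from 94 to 86 mm, that drops loosely into the jar's mouth; on top a round knob 22 mm across (20 at its foot), 30 mm tall. About 200 g. Origin: centre of the flange's underside; z up; plate top at 17 mm, knob 17 to 47 mm. Seated, the origin is 10 mm below the rim.
- teapot_lid: The smallest lid, loose terracotta, of a teapot that is not here; it fits none of the jars and stays where it lies. Same form: plate 52 mm across, knob 20 mm across, 47 mm tall in all. Origin: centre of its underside; z up.
- saucer: A loose shallow terracotta saucer without a knob, 96 mm across, 16 mm tall; stays where it is. Origin: centre of its underside; z up.
Mind the look-alikes: they are no part of the job. What is shaped like the lid_small but blue or yellow is not meant.

How it is judged:
By the outcome, as a careful person would: the job done as asked, in the order asked, and still so for the second after the job is handed in, with the robot touching nothing.
It also fails if it takes over 80 s, if anything falls off the work surface, if the arm or the gripper's body presses on something with over 40 N, if the wrist force passes 120 N, or if a joint passes its speed limit or range.

## Robot

A 6-joint arm with a two-finger parallel gripper is mounted at the origin on the work surface. World frame = base frame: x ahead of the robot, y to its left, z up, the work surface at z = 0. Lengths are in mm, angles in degrees, forces in N, time in s.
With the tool pointing down it reaches from about 325 to 775 mm from the base axis. Payload 5.5 kg.
Tool frame: the origin (TCP) lies midway between the tips of the shut fingers; the grasp point (between the pads) lies grip_depth behind it (grip_depth is the distance from the TCP to the grasp point, in mm); z points along the fingers, y is the line along which they close (so a half turn about z gives the same grasp; the last joint's range is limited). The gripper opens to 85 mm and grips with 20 to 120 N. Pads are 22 mm wide; open, the fingers measure 114 mm over their backs; the gripper's body (76 mm by 85 mm) begins 54 mm behind the grasp point. The pads swing forward as they close: fully open they stand 13 mm farther back than shut.
Start: joints at [68.543, 5.22, 70.514, -0, 104.267, -3.249], TCP at [187.491, 569.968, 200.075] pointing down, gripper open.
Joint ranges: [-164.24, 164.24], [-49.07, 125.15], [9.68, 141.18], [-86.29, 266.29], [3.28, 154.24], [-151.56, 151.56]. Speed limits (degrees/s): [147.25, 147.25, 172.46, 180, 180, 180].

## Interface

Orientations are given as [roll, pitch, yaw] about the fixed x, y, z axes, in that order (R = Rz(yaw) Ry(pitch) Rx(roll)).
In Python, from cell import * gives the robot as it stands.
- The arm moves only by the tool step_arm, never from a script. Its argument "series" is a list that holds one entry, the list of rows, each a list of 7 numbers: the shift along the tool's x, y, z in cm, then the turn, a rotation vector about the tool's x, y, z in degrees, then the opening, from 0 (shut) to 1 (fully open). In form: [[[x, y, z, ax, ay, az, gripper], ...]]. A call has 1 to 10 rows; each row shifts and turns the commanded pose from where the row before left it, along the tool's axes as they then stand; what a row does not reach is not made up. A row lasts 1/12 s, in which the tool goes at most 41.7 mm and 7.16 degrees, less where a joint would pass 70% of its speed; a pose out of reach is approached as far as the arm can. A call with a gripper value outside its range is refused whole. The fingers move at their own pace and stop on an object; "force" is the grip in N (left out, the last holds). Time passes only in rows, so rows that do not move let the fingers close. It gives the time, the measured TCP pose, the force, the opening and the grip force at its end, in the units of the state.
- get_obs(): the state, without advancing time (a new reading comes with each control period).
- snapshot(name): name is "scene" or "top"; returns the picture (400x640x3 uint8, red, green, blue); there is no depth.
- camera_model(name): a dict with "K" (3x3 intrinsics, pixels), "world_from_camera" (4x4, takes a point from camera to world coordinates). Camera axes: x right, y down, z forward; pixel columns grow to the right and rows downward; lengths in mm; the calibration is good to about 2 mm. A picture is of the moment at which its call begins. camera_model takes no time and is no camera call.
- job_done(): hands the job in; it is judged then, once.
Trained networks look in the newest picture that a camera, given by its name, has taken for a name from the list of things; names that differ only in an ending like _2 or _b are one class to them, and where a whole thing is asked for, a point or a joint stands for the part that bears it (a point fixed in the world has none). Each returns a list of dicts, best first, with "confidence" (0 to 1); they miss things now and then, are a little off and sometimes report something else, mostly with a low value. They report only what shows in the picture. A call takes as long as a camera call. They do not tell look-alikes from the thing itself.
- cut_out(camera, query): "pixels" (400x640 bool, what is visible of it) and "bbox" ([left, top, right, bottom] as shares, 0 to 1, of the picture: columns of its width, rows of its height, round what is visible of it).
- spot_point(camera, query): "at" ([column, row] as shares, 0 to 1, of the picture: columns of its width, rows of its height: a listed point, or the origin of a listed thing).
The state is a dict: "time_s": time; "joint_pos": joint angles; "qvel": joint speeds; "tau": joint torques, N m; "ee_pos": TCP position; "orientation": TCP orientation; "contact_force": force on the tool from outside, world axes, zero at the start; "moment": the same for the moment, N m; "width": opening from 0.0 (shut) to 1.0 (fully open); "grip_force": force on a finger pad.
Only numpy, scipy, OpenCV 4.12 (cv2) and the standard library are available. Lean on these libraries where they do the work, as an engineer would, in place of code of your own. Each camera call takes 0.05 s, during which the arm holds its last target. There are 200 camera calls.

## Working session

There is one attempt and no reset: what is moved stays moved. The work goes in short steps, Python scripts to look and compute and a tool call to move; the robot and the scene stay as the last step left them, time stands still between calls to the robot, and variables do not carry over. Pictures are saved under pics/ and viewed, at most 14 in all, crops included, and the job is handed in when it is done.

Besides the shell and the picture viewer there is one more tool, called after ">>>" as name(argument=value, ...) on one line, values as JSON. step_arm: Moves the arm, as the interface text tells. Its arguments: {"type":"object","properties":{"series":{"type":"array","items":{"type":"array","items":{"type":"array","items":{"type":"number"}}}},"force":{"type":"number"}},"required":["series"]}

```bash
mkdir -p pics; ls; python3 - <<'E'
from cell import *
import cv2,numpy as np
for n in("scene","top"):
    im=snapshot(n); cv2.imwrite(f"pics/{n}0.png",im[:,:,::-1]); m=camera_model(n); print(n,np.round(m["K"],1).tolist(),np.round(m["world_from_camera"],3).tolist())
    for q in("jar_small","jar_medium","jar_large","lid_small","lid_medium","lid_large","teapot_lid","saucer"):
        for d in spot_point(n,q)[:4]: print(n,q,round(d["confidence"],2),np.round(np.array(d["at"])*[640,400],1))
o=get_obs();print(o)
E
```

```text
pics
scene [[460.1, 0.0, 320.5], [0.0, 460.1, 201.3], [0.0, 0.0, 1.0]] [[-0.461, 0.575, -0.676, 1466.14], [0.887, 0.286, -0.362, 424.063], [-0.015, -0.766, -0.642, 853.693], [0.0, 0.0, 0.0, 1.0]]
scene jar_small 0.97 [279.8 158.6]
scene jar_medium 0.92 [443.9 211.7]
scene jar_large 0.55 [300.9 213.1]
scene lid_small 0.88 [210.6 180.5]
scene lid_small 0.7 [203.1 212.8]
scene lid_small 0.68 [237.7 191.4]
scene lid_medium 0.59 [366.7 227. ]
scene lid_medium 0.23 [236.6 192.7]
scene lid_large 0.96 [422.2 254.7]
scene teapot_lid 0.71 [303.7 211.6]
scene teapot_lid 0.53 [327.8 174.5]
scene saucer 0.74 [388.8 188.2]
top [[433.4, 0.0, 319.9], [0.0, 433.4, 201.7], [0.0, 0.0, 1.0]] [[-0.039, -0.978, 0.206, 393.086], [-0.999, 0.039, -0.006, -68.519], [-0.002, -0.206, -0.978, 985.696], [0.0, 0.0, 0.0, 1.0]]
top jar_small 0.85 [416.1 263.8]
top jar_medium 0.95 [166.8 278.3]
top jar_large 0.9 [319.7 192.9]
top jar_large 0.4 [173.1 196.6]
top jar_large 0.2 [415.6 183.3]
top lid_small 0.96 [417.3 183.5]
top lid_small 0.7 [461.8 181.9]
top lid_small 0.65 [429.1 137.9]
top lid_medium 0.82 [250.8 199.3]
top lid_large 0.62 [171.  198.8]
top teapot_lid 0.89 [333.  279.9]
top saucer 0.67 [254.5 279. ]
top saucer 0.49 [168.9 279.3]
{'time_s': 0.9, 'joint_pos': array([ 6.85434058e+01,  5.21770571e+00,  7.05130911e+01, -3.97762152e-04,
        1.04268851e+02, -3.24763089e+00]), 'qvel': array([-0.01183575, -0.0082706 , -0.03248352, -0.01749877,  0.03754509,
        0.12501045]), 'tau': array([-2.36676984e-03, -4.58484006e+01, -4.18088543e+01, -3.34672231e-04,
        1.46333983e-03, -1.22771519e-05]), 'ee_pos': array([187.48519629, 569.95941561, 200.10363121]), 'orientation': array([1.79999671e+02, 4.04796179e-04, 1.61790939e+02]), 'contact_force': array([ 0.33846035, -1.07534485,  0.36954376]), 'moment': array([ 0.04355668, -0.0155116 ,  0.03168008]), 'grip_force': 0.0, 'width': 1.0031119633478105}
```

View pics/top0.png

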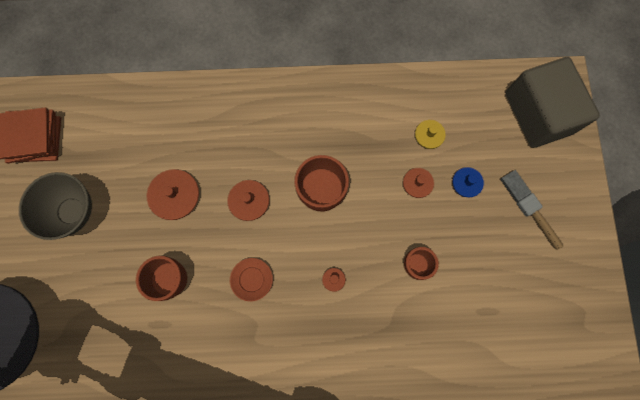

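View pics/scene0.png

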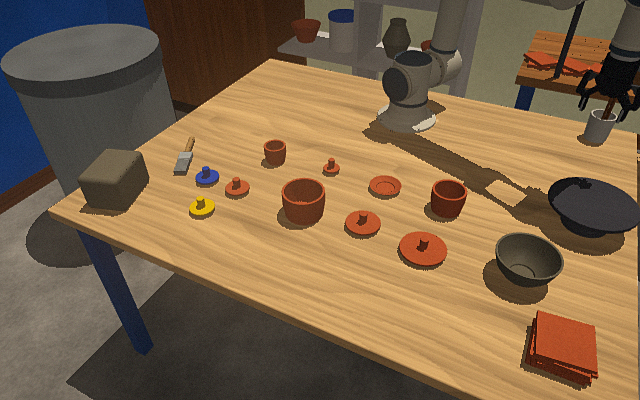

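The top view shows the terracotta lids: large at (172,194), medium at (249,200), small at (418,182). The jars are large (322,183), small (421,263) and medium (161,278). The teapot lid is at (334,279) and the saucer at (251,279). The scene view agrees, and the blue and yellow lids are decoys. Next I'll fit model silhouettes to the masks.

```bash
cat > h.py <<'E'
from cell import *
import cv2,numpy as np
from scipy.optimize import least_squares
D={}
for s,dj,h,dl,f0,f1 in(("small",70,60,72,46,38),("medium",94,70,96,70,62),("large",118,80,120,94,86)):
    D["jar_"+s]=[(dj,0),(dj,h)]; D["lid_"+s]=[(f1,0),(dl,10),(dl,17),(20,17),(22,47)]
D["teapot_lid"]=[(52,10),(52,17),(20,17),(20,47)]; D["saucer"]=[(70,0),(96,16)]
A=np.linspace(0,2*np.pi,73)[:-1]
def proj(cam,P):
    m=camera_model(cam); T=np.linalg.inv(m["world_from_camera"]); q=(P@T[:3,:3].T+T[:3,3])@np.array(m["K"]).T
    return q[:,:2]/q[:,2:]
def back(cam,px,z):
    m=camera_model(cam);W=np.array(m["world_from_camera"]);d=W[:3,:3]@np.linalg.solve(m["K"],[px[0],px[1],1]);o=W[:3,3]
    return (o+d*(z-o[2])/d[2])[:2]
def rings(n,x,y,z0=0):
    return [np.c_[x+d/2*np.cos(A),y+d/2*np.sin(A),0*A+z+z0] for d,z in D[n]]
def cen(mask):
    m=cv2.moments(mask,True); return np.array([m["m10"],m["m01"]])/m["m00"],m["m00"]
def model(cam,n,x,y,z0=0):
    S=4; M=np.zeros((400*S,640*S),np.uint8)
    R=[proj(cam,r) for r in rings(n,x,y,z0)]
    for a,b in zip(R[:-1],R[1:]):
        cv2.fillPoly(M,[cv2.convexHull(np.round((np.r_[a,b]+.5)*S).astype(np.int32))],1)
    c,a=cen(M); return (c+.5)/S-.5,a/S/S
def red(im):
    h=cv2.cvtColor(im,cv2.COLOR_RGB2HSV); 
    return (((h[...,0]<9)|(h[...,0]>172))&(h[...,1]>130)).astype(np.uint8)
def measure(cam,im,n,px,z0=0):
    k,l,st,_=cv2.connectedComponentsWithStats(red(im),connectivity=4)
    w=l[int(px[1])-8:int(px[1])+9,int(px[0])-8:int(px[0])+9]; i=np.bincount(w[w>0]).argmax()
    M=(l==i).astype(np.uint8); cs=cv2.findContours(M,cv2.RETR_EXTERNAL,cv2.CHAIN_APPROX_NONE)[0]
    M[:]=0
    if "jar" in n: cv2.fillPoly(M,[cv2.convexHull(np.vstack(cs))],1)
    else: cv2.drawContours(M,cs,-1,1,-1)
    c,a=cen(M)
    x=back(cam,c,20)
    for _ in range(6):
        mc,ma=model(cam,n,*x,z0); x=x+back(cam,c,30)-back(cam,mc,30)
    return x,a/ma
E
python3 - <<'E'
from h import *
P={"jar_small":(421,263),"jar_medium":(161,278),"jar_large":(322,183),"lid_small":(418,182),"lid_medium":(249,200),"lid_large":(172,194),"teapot_lid":(334,279),"saucer":(251,279)}
im={c:snapshot(c) for c in("top","scene")}
for n,p in P.items():
    x,r=measure("top",im["top"],n,p)
    try:
        px=proj("scene",np.array([[*x,10 if "lid" in n else 40 if "jar" in n else 8]]))[0]; y,s=measure("scene",im["scene"],n,px)
    except Exception as e: y,s=np.zeros(2),0
    print(n,x.round(1),round(r,2),y.round(1),round(s,2))
    for c in("top","scene"):
        for d in cut_out(c,n)[:1]:
            m=d["pixels"].astype(np.uint8); cc,_=cen(m); print("   net",c,round(d["confidence"],2),cc.round(1), model(c,n,*(x if c=="top" else y))[0].round(1))
o=im["top"].copy(); o[red(o)>0]=(0,255,0); cv2.imwrite("pics/red.png",o[:,:,::-1])
E
```

```text
jar_small [ 448.  -280.9] 0.56 [ 385.9 -290.3] 0.0
   net top 0.75 [420.2 262.6] [417.8 263.7]
   net scene 0.69 [274.7 151.6] [283.  142.5]
jar_medium [439.1 274.2] 0.82 [422.  292.5] 0.16
   net scene 0.81 [447.6 197.9] [456.2 197.7]
jar_large [634.  -78.6] 0.88 [639.6 -85.4] 0.0
   net top 0.59 [320.8 182.4] [321.3 182.5]
   net scene 0.87 [303.2 200.4] [299.  202.5]
lid_small [ 636.9 -306.2] 0.63 [ 665.4 -314.2] 0.01
   net top 0.98 [417.9 182.3] [419.5 181.6]
   net scene 0.85 [201.7 206.3] [227.  191.5]
lid_medium [608.5  91.8] 0.8 [599.5  71.6] 0.01
   net top 0.9 [247.7 199.7] [247.5 200.4]
   net scene 0.82 [363. 223.] [357.  218.2]
lid_large [627.9 267.6] 0.77 [617.2 266.2] 0.12
   net top 0.73 [171.9 194. ] [171.  195.2]
   net scene 0.8 [422.8 248.4] [424.3 245.5]
teapot_lid [420.9 -96.4] 0.76 [422.4 -88.6] 0.02
   net top 0.79 [333.2 279.4] [333.2 279.9]
   net scene 0.6 [331.1 166.2] [333. 167.]
saucer [430.3  84.4] 0.82 [469.6  99.8] 0.01
   net top 0.83 [250.3 279.1] [251.1 279. ]
   net scene 0.79 [385.1 184.9] [384.3 193.8]
```

```bash
python3 - <<'E'
from h import *
im={c:snapshot(c) for c in("top","scene")}
for c,ps in(("top",[(160,190),(182,200),(245,208),(410,185),(425,185),(322,205),(436,264),(300,180),(200,230),(350,230),(260,150)]),("scene",[(410,250),(438,245),(352,225),(300,210),(275,155),(448,205),(232,190),(400,290),(250,230),(330,170),(200,150)])):
    h=cv2.cvtColor(im[c],cv2.COLOR_RGB2HSV)
    print(c,[(p,im[c][p[1],p[0]].tolist(),h[p[1],p[0]].tolist()) for p in ps])
E
```

```text
top [((160, 190), [133, 71, 48], [8, 163, 133]), ((182, 200), [136, 72, 47], [8, 167, 136]), ((245, 208), [132, 69, 46], [8, 166, 132]), ((410, 185), [134, 71, 46], [9, 167, 134]), ((425, 185), [133, 70, 45], [9, 169, 133]), ((322, 205), [125, 65, 44], [8, 165, 125]), ((436, 264), [122, 66, 44], [8, 163, 122]), ((300, 180), [51, 28, 19], [8, 160, 51]), ((200, 230), [128, 104, 74], [17, 108, 128]), ((350, 230), [141, 116, 83], [17, 105, 141]), ((260, 150), [133, 108, 78], [16, 105, 133])]
scene [((410, 250), [193, 93, 54], [8, 184, 193]), ((438, 245), [191, 89, 46], [9, 194, 191]), ((352, 225), [187, 87, 46], [9, 192, 187]), ((300, 210), [97, 49, 30], [9, 176, 97]), ((275, 155), [101, 56, 33], [10, 172, 101]), ((448, 205), [80, 33, 14], [9, 210, 80]), ((232, 190), [193, 91, 48], [9, 192, 193]), ((400, 290), [211, 164, 104], [17, 129, 211]), ((250, 230), [185, 146, 87], [18, 135, 185]), ((330, 170), [203, 98, 51], [9, 191, 203]), ((200, 150), [210, 166, 103], [18, 130, 210])]
```

```bash
sed -i 's/return (((h.*/return (((h[...,0]<13)|(h[...,0]>172))\&(h[...,1]>138)\&(h[...,2]>15)).astype(np.uint8)/' h.py
cat > m.py <<'E'
from h import *
P={"jar_small":(421,263),"jar_medium":(161,278),"jar_large":(322,183),"lid_small":(418,182),"lid_medium":(249,200),"lid_large":(172,194),"teapot_lid":(334,279),"saucer":(251,279)}
im={c:snapshot(c) for c in("top","scene")}
for n,p in P.items():
    x,r=measure("top",im["top"],n,p)
    px=proj("scene",np.array([[*x,10 if "lid" in n else 40 if "jar" in n else 8]]))[0]; y,s=measure("scene",im["scene"],n,px)
    print(n,x.round(1),round(r,2),y.round(1),round(s,2))
for c in im:
    o=im[c].copy(); o[red(o)>0]=(0,255,0); cv2.imwrite(f"pics/red_{c}.png",o[:,:,::-1])
E
python3 m.py
```

```text
jar_small [ 449.1 -287.6] 0.88 [ 444.  -285.9] 0.9
jar_medium [438.5 274.3] 0.9 [433.  271.6] 0.92
jar_large [634.6 -78.8] 0.93 [627.2 -79. ] 0.93
lid_small [ 635.2 -302.3] 0.94 [ 634.4 -301.3] 0.91
lid_medium [609.3  90.5] 0.96 [608.9  92.3] 0.95
lid_large [629.9 264.5] 0.96 [629.5 265.8] 0.96
teapot_lid [422.3 -97.1] 0.95 [422.  -95.6] 0.88
saucer [430.   84.8] 0.96 [428.4  86.3] 0.93
```

```bash
cat >> m.py <<'E'
for t in (.9,.8,.7):
  print(t)
  for n in P:
    if "jar" in n:
        d=D[n][1]; D[n]=[(d[0]*t,0),d]; 
        x,r=measure("top",im["top"],n,P[n]); px=proj("scene",np.array([[*x,40]]))[0]; y,s=measure("scene",im["scene"],n,px)
        print(n,x.round(1),round(r,2),y.round(1),round(s,2))
c=cv2.imread("pics/red_scene.png")[130:250,200:500]; cv2.imwrite("pics/rc.png",cv2.resize(np.vstack([c,im["scene"][130:250,200:500,::-1]]),None,fx=2.5,fy=2.5))
E
python3 m.py
```

```text
jar_small [ 449.  -287.8] 0.88 [ 444.4 -285.7] 0.89
jar_medium [438.6 274.3] 0.9 [433.2 271.4] 0.92
jar_large [634.7 -78.7] 0.93 [627.  -79.1] 0.93
lid_small [ 635.1 -302.3] 0.94 [ 634.3 -301.1] 0.9
lid_medium [609.3  90.4] 0.96 [608.9  91.9] 0.95
lid_large [629.9 264.5] 0.96 [629.5 265.8] 0.96
teapot_lid [422.3 -97. ] 0.95 [422.3 -95.2] 0.9
saucer [430.   84.8] 0.96 [428.5  86.4] 0.93
0.9
jar_small [ 448.4 -285.7] 0.95 [ 446.8 -284.1] 0.96
jar_medium [438.2 271.4] 0.96 [437.  272.1] 0.99
jar_large [631.2 -78.6] 0.99 [631.1 -76.7] 0.99
0.8
jar_small [ 447.9 -283.9] 1.0 [ 449.4 -282.3] 1.02
jar_medium [437.8 268.7] 1.03 [441.  272.6] 1.05
jar_large [628.6 -78.5] 1.03 [635.2 -74.2] 1.06
0.7
jar_small [ 447.7 -282.7] 1.04 [ 452.1 -280.6] 1.08
jar_medium [437.5 266.6] 1.08 [444.8 273.3] 1.12
jar_large [627.8 -78.4] 1.05 [639.3 -71.6] 1.13
```

View pics/rc.png

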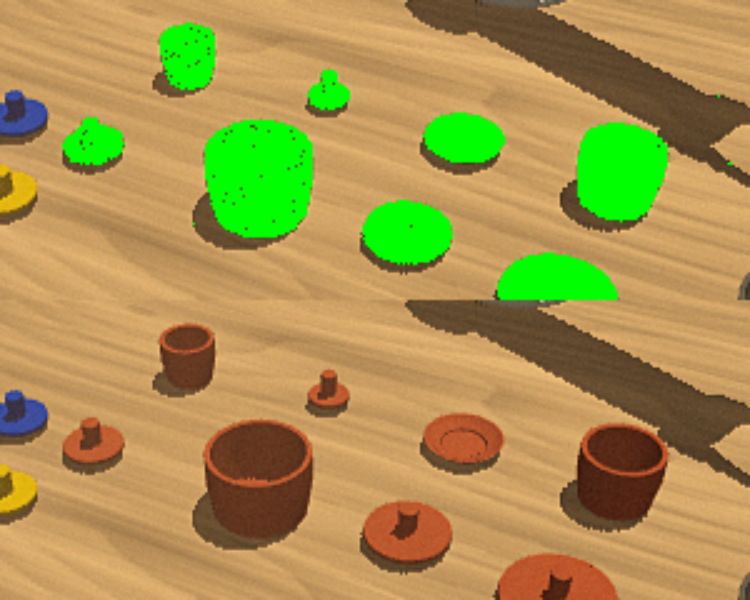

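The jars taper to a base of about 0.88 of the rim diameter. With that, both cameras agree within about 2 mm:

| Size | Jar (x, y) | Lid (x, y) |
|---|---|---|
| Small | (448, -284.5) | (635, -302) |
| Medium | (437.7, 271) | (609, 91) |
| Large | (631, -77.5) | (630, 265) |

I'll start with the medium lid.

```bash
python3 -c "
import cell
print([n for n in dir(cell) if n[0]!='_']); print(getattr(cell,'grip_depth',None))"
```

```text
['PlanningError', 'camera_model', 'cut_out', 'get_obs', 'grip_depth', 'job_done', 'snapshot', 'spot_point']
18.700000000000003
```

>>> step_arm(series=[[[0,0,0,0,0,-6.07,0.6],[0,0,0,0,0,-6.07,0.6],[0,0,0,0,0,-6.07,0.6],[-1.5,-1.7,0,0,0,0,0.6],[-2.4,-2.7,0,0,0,0,0.6],[-2.4,-2.7,0,0,0,0,0.6],[-2.4,-2.7,0,0,0,0,0.6],[-2.4,-2.7,0,0,0,0,0.6],[-2.4,-2.7,0,0,0,0,0.6],[-2.4,-2.7,0,0,0,0,0.6]]], force=40)

```text
time_s: 2.93
ee_pos: [347.3, 389.5, 200.3]
orientation: [180.0, 0.0, -180.0]
contact_force: [0.4, 0.4, -1.0]
width: 0.596
grip_force: 0.0
```

>>> step_arm(series=[[[-2.62,-2.98,0,0,0,0,0.6],[-2.62,-2.98,0,0,0,0,0.6],[-2.62,-2.98,0,0,0,0,0.6],[-2.62,-2.98,0.5,0,0,0,0.6],[-2.62,-2.98,1,0,0,0,0.6],[-2.62,-2.98,1,0,0,0,0.6],[-2.62,-2.98,1,0,0,0,0.6],[-2.62,-2.98,1,0,0,0,0.6],[-2.62,-2.98,1,0,0,0,0.6],[-2.62,-2.98,1,0,0,0,0.6]]])

```text
time_s: 3.77
ee_pos: [609.5, 91.2, 134.7]
orientation: [180.0, 0.0, 180.0]
contact_force: [1.2, 0.5, 0.4]
width: 0.597
grip_force: 0.0
```

>>> step_arm(series=[[[0,0,1.5,0,0,0,0.6],[0,0,1.5,0,0,0,0.6],[0,0,0,0,0,0,0.6],[0,0,0,0,0,0,0.6]]])

```text
time_s: 4.1
ee_pos: [607.8, 92.8, 104.1]
orientation: [-180.0, -0.1, 180.0]
contact_force: [-0.2, -0.1, 0.6]
width: 0.599
grip_force: 0.0
```

>>> step_arm(series=[[[-0.1,-0.15,1.5,0,0,0,0.6],[0,0,1.5,0,0,0,0.6],[0,0,1.5,0,0,0,0.6],[0,0,1.5,0,0,0,0.6],[0,0,1,0,0,0,0.6],[0,0,0.7,0,0,0,0.6],[0,0,0.5,0,0,0,0.6],[0,0,0,0,0,0,0.6],[0,0,0,0,0,0,0.6]]])

```text
time_s: 4.85
ee_pos: [609.8, 91.6, 23.8]
orientation: [180.0, 0.0, -180.0]
contact_force: [-0.4, 0.5, 0.7]
width: 0.601
grip_force: 0.0
```

>>> step_arm(series=[[[0,0,0,0,0,0,0.2],[0,0,0,0,0,0,0.1],[0,0,0,0,0,0,0.05],[0,0,0,0,0,0,0.05],[0,0,0,0,0,0,0.05],[0,0,0,0,0,0,0.05],[0,0,0,0,0,0,0.05],[0,0,0,0,0,0,0.05]]])

```text
time_s: 5.52
ee_pos: [609.5, 91.5, 23.0]
orientation: [180.0, -0.0, -180.0]
contact_force: [-0.6, -0.0, -0.2]
width: 0.053
grip_force: 0.0
```

```bash
python3 - <<'E'
from cell import *
import cv2,numpy as np
a=snapshot("top")[120:280,170:350]; b=snapshot("scene")[150:290,290:470]
cv2.imwrite("pics/g1.png",cv2.resize(np.vstack([a,b])[:,:,::-1],None,fx=2,fy=2,interpolation=cv2.INTER_CUBIC))
print(get_obs())
E
```

```text
{'time_s': 5.6167, 'joint_pos': array([ 5.37347744e+00,  9.81612934e+00,  8.35376906e+01, -1.21365207e-03,
        8.66497358e+01, -8.46286004e+01]), 'qvel': array([ 0.06179389, -0.02293291, -0.01440174, -0.06404655, -0.01257396,
       -0.03968386]), 'tau': array([-4.22502708e-04, -4.83991849e+01, -4.08323443e+01, -9.43513146e-05,
        1.27367657e-03, -3.87755517e-05]), 'ee_pos': array([609.48738387,  91.47105281,  23.03783279]), 'orientation': array([-1.79998461e+02, -3.42665600e-03, -1.79997851e+02]), 'contact_force': array([-0.81846675,  0.52630151, -0.15361402]), 'moment': array([-0.03770817,  0.0063395 ,  0.04854836]), 'grip_force': 0.0, 'width': 0.05483185609915782}
```

View pics/g1.png

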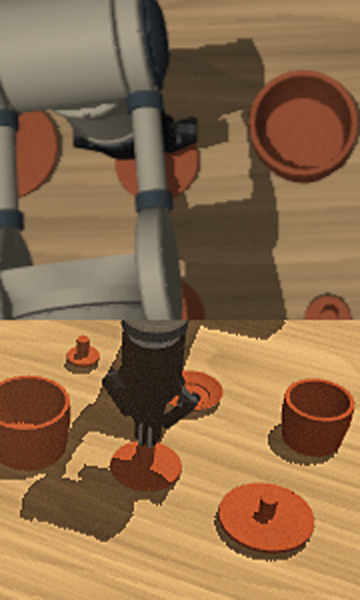

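```bash
python3 - <<'E'
from h import *
print(proj("scene",np.array([[609.5,91.5,23],[609.5,91.5,42],[609,91.2,17],[609,91.2,47]])).round(1), proj("top",np.array([[609,91.2,17],[609,91.2,47]])).round(1))
b=snapshot("scene")[180:255,320:405]; a=cv2.cvtColor(cv2.imread("pics/scene0.png"),cv2.COLOR_BGR2RGB)[180:255,320:405]; c=cv2.cvtColor(cv2.imread("pics/top0.png"),cv2.COLOR_BGR2RGB)[165:240,205:290]
cv2.imwrite("pics/g2.png",cv2.resize(np.hstack([a,b,c])[:,:,::-1],None,fx=3,fy=3,interpolation=cv2.INTER_CUBIC))
E
```

```text
[[362.2 219.5]
 [362.5 214.2]
 [362.1 221.1]
 [362.6 212.7]] [[247.4 199.5]
 [245.2 196.7]]
```

View pics/g2.png

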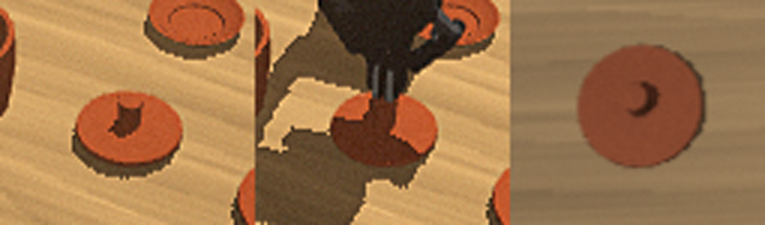

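>>> step_arm(series=[[[0,0,-2,0,0,0,0.05],[0,0,-2,0,0,0,0.05],[0,0,-2,0,0,0,0.05],[0,0,0,0,0,0,0.05],[0,0,0,0,0,0,0.05]]])

```text
time_s: 6.08
ee_pos: [610.5, 91.6, 84.8]
orientation: [180.0, 0.2, -180.0]
contact_force: [0.5, 1.1, 0.6]
width: 0.053
grip_force: 0.0
```

```bash
python3 - <<'E'
from h import *
t=get_obs()["ee_pos"]; print(t)
b=snapshot("scene"); a=cv2.cvtColor(cv2.imread("pics/scene0.png"),cv2.COLOR_BGR2RGB)
L=[]
for im,p in((a,[187.5,570,200]),(b,t)):
    q=proj("scene",np.array([p]))[0]; print(q.round(1)); x,y=q.round().astype(int); x0=min(x-40,550)
    c=cv2.resize(im[y-50:y+40,x0:x0+90],None,fx=4,fy=4,interpolation=cv2.INTER_CUBIC); cv2.drawMarker(c,tuple(int(v) for v in ((q-[x0,y-50]+.5)*4)),(0,255,0),0,14,1); L.append(c)
cv2.imwrite("pics/g3.png",np.hstack(L)[:,:,::-1])
E
```

```text
[610.51822726  91.55781681  84.7843483 ]
[592.7 129.3]
[363.1 202.1]
```

View pics/g3.png

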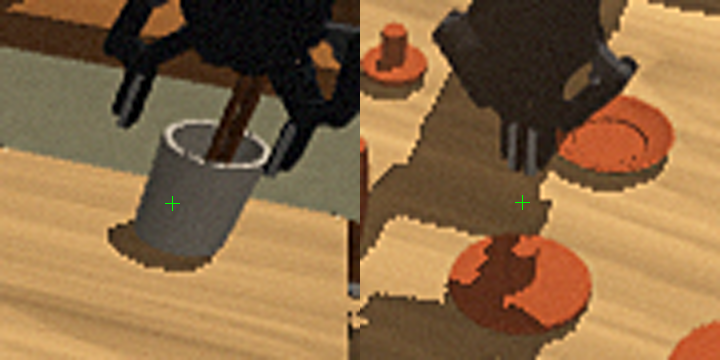

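```bash
python3 - <<'E'
from h import *
b=np.array([610.5,91.6,84.8]);a=np.array([187.5,570,200])
for nm,pa,pb in(("z27",[0,0,27],[0,0,27]),("z40",[0,0,40],[0,0,40]),("x-20",[-19,6,0],[-20,0,0]),("x-40",[-38,12,0],[-40,0,0])):
    print(nm,(proj("scene",np.array([a+pa]))-[592.7,129.3]).round(1),(proj("scene",np.array([b+pb]))-[363.1,202.1]).round(1))
print(proj("top",np.array([b,b+[0,0,27],b-[20,0,0]])).round(1))
im=snapshot("top"); cv2.imwrite("pics/g4.png",cv2.resize(im[150:230,200:300,::-1],None,fx=5,fy=5,interpolation=cv2.INTER_CUBIC))
E
```

```text
z27 [[ 3.7 -8.8]] [[ 0.5 -8.1]]
z40 [[  5.6 -13.2]] [[  0.8 -12.1]]
x-20 [[ 2.9 -2.7]] [[ 3.1 -4.4]]
x-40 [[ 5.7 -5.5]] [[ 6.1 -8.7]]
[[242.  192.1]
 [239.7 189.2]
 [242.  201.3]]
```

View pics/g4.png

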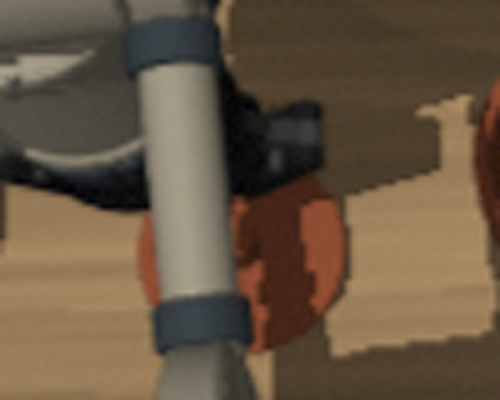

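The pictures show the real fingertips about 25 mm above the reported TCP, in both the start view and now, so the fingers closed just above the knob. I'll go about 25 mm lower and watch the force.

>>> step_arm(series=[[[0,0,0,0,0,0,0.55],[0,0,0,0,0,0,0.55],[0,0,1,0,0,0,0.55],[0,0,1.5,0,0,0,0.55],[0,0,1.5,0,0,0,0.55],[0,0,1.5,0,0,0,0.55],[0,0,1.0,0,0,0,0.55],[0,0,0.9,0,0,0,0.55],[0,0,0.8,0,0,0,0.55],[0,0,0,0,0,0,0.55]]])

```text
time_s: 7.02
ee_pos: [608.3, 91.4, -1.3]
orientation: [-180.0, -0.2, 180.0]
contact_force: [-0.7, -0.5, 0.2]
width: 0.553
grip_force: 0.0
```

>>> step_arm(series=[[[0,0,0,0,0,0,0.4],[0,0,0,0,0,0,0.3],[0,0,0,0,0,0,0.2],[0,0,0,0,0,0,0.15],[0,0,0,0,0,0,0.1],[0,0,0,0,0,0,0.1],[0,0,0,0,0,0,0.1]]])

```text
time_s: 7.6
ee_pos: [610.2, 91.4, 2.3]
orientation: [180.0, 0.1, 180.0]
contact_force: [-0.7, -0.9, 5.5]
width: 0.228
grip_force: 39.5
```

>>> step_arm(series=[[[0,0,-0.4,0,0,0,0.1],[0,0,-0.8,0,0,0,0.1],[0,0,-1.5,0,0,0,0.1],[0,0,-2,0,0,0,0.1],[0,0,-2,0,0,0,0.1],[0,0,-2,0,0,0,0.1],[0,0,-1.5,0,0,0,0.1],[0,0,-1,0,0,0,0.1],[0,0,0,0,0,0,0.1]]])

```text
time_s: 8.35
ee_pos: [610.6, 91.6, 116.1]
orientation: [180.0, 0.2, -180.0]
contact_force: [-0.5, 0.2, -1.9]
width: 0.233
grip_force: 39.2
```

>>> step_arm(series=[[[0.5,0.5,0,0,0,0,0.1],[1,1,0,0,0,0,0.1],[1.6,1.7,0,0,0,0,0.1],[2.2,2.3,0,0,0,0,0.1],[2.6,2.7,0,0,0,0,0.1],[2.6,2.8,0,0,0,0,0.1],[2.6,2.8,0,0,0,0,0.1],[2.2,2.4,0,0,0,0,0.1],[1.4,1.4,0,0,0,0,0.1],[0.5,0.4,0,0,0,0,0.1]]])

```text
time_s: 9.18
ee_pos: [433.6, 273.9, 111.5]
orientation: [180.0, -0.2, -179.8]
contact_force: [-0.6, -0.5, -1.5]
width: 0.228
grip_force: 39.3
```

>>> step_arm(series=[[[0,0,0,0,0,0,0.1],[0,0,0,0,0,0,0.1]]])

```text
time_s: 9.35
ee_pos: [436.9, 271.2, 112.2]
orientation: [-179.9, -0.0, -179.9]
contact_force: [0.3, -0.9, -1.3]
width: 0.231
grip_force: 39.3
```

```bash
python3 - <<'E'
from h import *
o=get_obs();print(o["ee_pos"],o["width"],o["grip_force"],o["contact_force"])
a=snapshot("top"); b=snapshot("scene")
c=np.hstack([b[100:250,370:540],a[200:350,90:260]])
cv2.imwrite("pics/g5.png",cv2.resize(c[:,:,::-1],None,fx=2.3,fy=2.3,interpolation=cv2.INTER_CUBIC))
E
```

```text
[436.93319448 271.21123132 112.19822941] 0.231064851984045 39.263000674545765 [ 0.30292741 -0.90760733 -1.28749255]
```

View pics/g5.png

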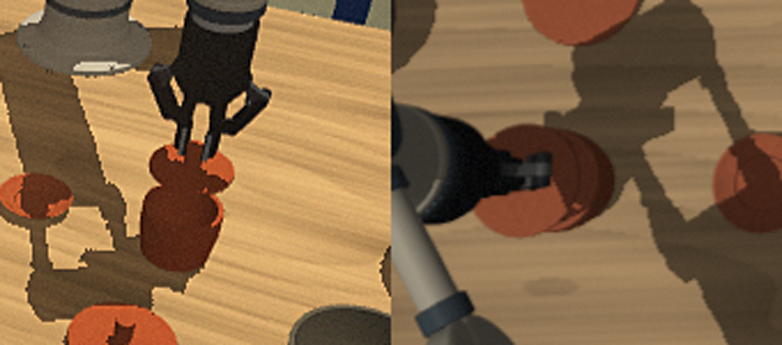

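The lid is held level over the medium jar. Next I'll lower it slowly.

>>> step_arm(series=[[[-0.15,0,0.7,0,0,0,0.1],[0,0,1.0,0,0,0,0.1],[0,0,0.9,0,0,0,0.1],[0,0,0.6,0,0,0,0.1],[0,0,0.4,0,0,0,0.1],[0,0,0.4,0,0,0,0.1],[0,0,0.3,0,0,0,0.1],[0,0,0.3,0,0,0,0.1],[0,0,0,0,0,0,0.1],[0,0,0,0,0,0,0.1]]])

```text
time_s: 10.28
ee_pos: [439.0, 271.5, 67.2]
orientation: [180.0, 0.0, -180.0]
contact_force: [0.4, 0.2, -1.7]
width: 0.228
grip_force: 39.3
```

>>> step_arm(series=[[[0,0,0.1,0,0,0,0.1],[0,0,0.1,0,0,0,0.1],[0,0,0,0,0,0,0.1],[0,0,0,0,0,0,0.1]]])

```text
time_s: 10.62
ee_pos: [439.0, 271.5, 65.2]
orientation: [180.0, 0.0, -180.0]
contact_force: [0.4, -0.9, -1.4]
width: 0.228
grip_force: 39.3
```

>>> step_arm(series=[[[0,0,0.1,0,0,0,0.1],[0,0,0.1,0,0,0,0.1],[0,0,0.05,0,0,0,0.1],[0,0,0,0,0,0,0.1],[0,0,0,0,0,0,0.1]]])

```text
time_s: 11.03
ee_pos: [439.0, 271.4, 62.5]
orientation: [-180.0, -0.0, -180.0]
contact_force: [0.0, 0.2, -1.7]
width: 0.23
grip_force: 39.3
```

>>> step_arm(series=[[[0,0,0.05,0,0,0,0.1],[0,0,0.05,0,0,0,0.1],[0,0,0,0,0,0,0.1]]])

```text
time_s: 11.28
ee_pos: [439.1, 271.4, 62.3]
orientation: [180.0, 0.0, 180.0]
contact_force: [-1.4, -1.6, 3.5]
width: 0.231
grip_force: 39.7
```

>>> step_arm(series=[[[0,0,-0.05,0,0,0,0.22],[0,0,0,0,0,0,0.28],[0,0,0,0,0,0,0.35],[0,0,0,0,0,0,0.45],[0,0,0,0,0,0,0.55],[0,0,0,0,0,0,0.55],[0,0,-0.8,0,0,0,0.55],[0,0,-1.5,0,0,0,0.55],[0,0,-2,0,0,0,0.55],[0,0,-2,0,0,0,0.55]]])

```text
time_s: 12.12
ee_pos: [438.7, 271.3, 125.9]
orientation: [-180.0, -0.0, -180.0]
contact_force: [0.0, 0.3, -0.2]
width: 0.549
grip_force: 0.0
```

>>> step_arm(series=[[[-2,0,0,0,0,0,0.55],[-3,0,0,0,0,0,0.55],[-3,0,0,0,0,0,0.55],[-3,0,0,0,0,0,0.55],[-3,0,0,0,0,0,0.55],[-3,-0.3,0,0,0,0,0.55],[-2,-0.3,0,0,0,0,0.55],[0,0,0,0,0,0,0.55],[0,0,0,0,0,0,0.55]]])

```text
time_s: 12.87
ee_pos: [629.5, 265.0, 124.5]
orientation: [-180.0, -0.1, 179.9]
contact_force: [0.5, 0.9, -0.7]
width: 0.548
grip_force: 0.0
```

```bash
python3 - <<'E'
from h import *
o=get_obs();print(o["ee_pos"],o["width"])
a=snapshot("top"); b=snapshot("scene")
c=np.hstack([b[150:280,370:540],a[210:340,90:260]])
cv2.imwrite("pics/g6.png",cv2.resize(c[:,:,::-1],None,fx=2.3,fy=2.3,interpolation=cv2.INTER_CUBIC))
E
```

```text
[629.46412979 265.03787292 124.51472406] 0.5475036345506661
```

View pics/g6.png

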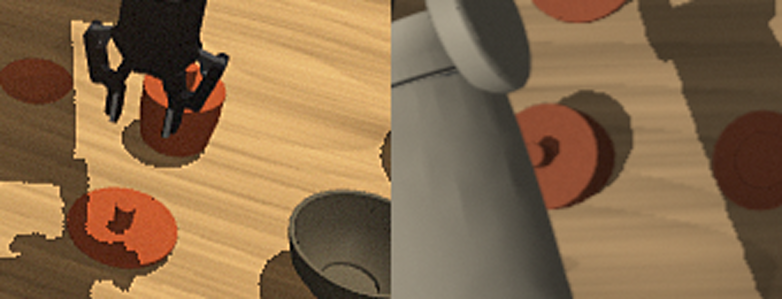

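The medium lid is seated. The gripper is now over the large lid.

>>> step_arm(series=[[[0,0,1.5,0,0,0,0.55],[0,0,2,0,0,0,0.55],[0,0,2,0,0,0,0.55],[0,0,2,0,0,0,0.55],[0,0,2,0,0,0,0.55],[0,0,1.2,0,0,0,0.55],[0,0,0.9,0,0,0,0.55],[0,0,0.4,0,0,0,0.55],[0,0,0,0,0,0,0.55],[0,0,0,0,0,0,0.55]]])

```text
time_s: 13.8
ee_pos: [629.4, 265.8, 6.4]
orientation: [180.0, 0.1, -180.0]
contact_force: [-0.2, 1.1, 1.0]
width: 0.55
grip_force: 0.0
```

>>> step_arm(series=[[[0,0,0,0,0,0,0.4],[0,0,0,0,0,0,0.3],[0,0,0,0,0,0,0.2],[0,0,0,0,0,0,0.15],[0,0,0,0,0,0,0.1],[0,0,0,0,0,0,0.1],[0,0,0,0,0,0,0.1]]])

```text
time_s: 14.38
ee_pos: [629.8, 265.7, 6.6]
orientation: [180.0, 0.1, 180.0]
contact_force: [-1.3, -0.6, 5.2]
width: 0.222
grip_force: 39.2
```

>>> step_arm(series=[[[0,0,-0.4,0,0,0,0.1],[0,0,-0.8,0,0,0,0.1],[0,0,-1.5,0,0,0,0.1],[0,0,-2,0,0,0,0.1],[0,0,-2,0,0,0,0.1],[0,0,-2,0,0,0,0.1],[0,0,-1.7,0,0,0,0.1],[0,0,-1,0,0,0,0.1],[0,-0.5,-0.4,0,0,0,0.1],[0,-1,0,0,0,0,0.1]]])

```text
time_s: 15.22
ee_pos: [629.1, 251.1, 123.7]
orientation: [180.0, 0.1, -179.9]
contact_force: [0.6, -0.2, -2.8]
width: 0.224
grip_force: 39.2
```

>>> step_arm(series=[[[0,-2,0,0,0,0,0.1],[0,-3,0,0,0,0,0.1],[0,-3.8,0,0,0,0,0.1],[0,-3.8,0,0,0,0,0.1],[0,-3.8,0,0,0,0,0.1],[0,-3.8,0,0,0,0,0.1],[0,-3.8,0,0,0,0,0.1],[0,-3.8,0,0,0,0,0.1],[0,-2.8,0,0,0,0,0.1],[0,-1.5,0,0,0,0,0.1]]])

```text
time_s: 16.05
ee_pos: [627.4, -75.2, 120.9]
orientation: [-179.9, -0.2, 179.8]
contact_force: [0.5, 0.4, -2.2]
width: 0.225
grip_force: 39.4
```

>>> step_arm(series=[[[-0.1,-0.7,0,0,0,0,0.1],[0,0,0,0,0,0,0.1],[0,0,0,0,0,0,0.1],[0,0,0,0,0,0,0.1]]])

```text
time_s: 16.38
ee_pos: [630.0, -75.9, 122.7]
orientation: [180.0, -0.0, -179.9]
contact_force: [-0.2, 0.5, -2.1]
width: 0.224
grip_force: 39.4
```

```bash
python3 - <<'E'
from h import *
o=get_obs();print(o["ee_pos"],o["width"],o["grip_force"],o["contact_force"])
a=snapshot("top"); b=snapshot("scene")
c=np.hstack([b[100:250,220:390],a[110:260,230:400]])
cv2.imwrite("pics/g7.png",cv2.resize(c[:,:,::-1],None,fx=2.3,fy=2.3,interpolation=cv2.INTER_CUBIC))
E
```

```text
[630.00100072 -75.86352344 122.6907291 ] 0.22397590083291227 39.35662640025839 [-0.17542697  0.53074327 -2.1275976 ]
```

View pics/g7.png

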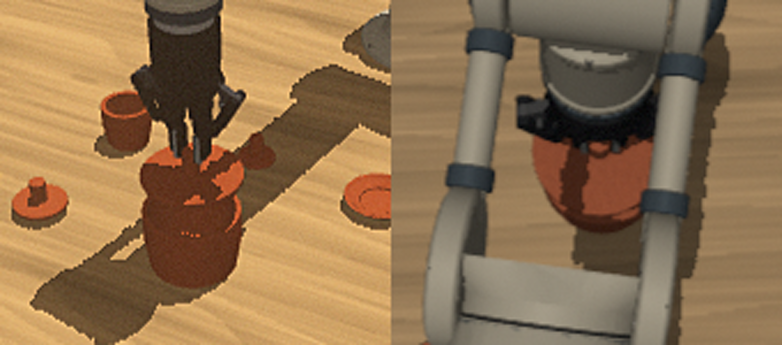

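The large lid is level above its jar. Lowering.

>>> step_arm(series=[[[-0.1,-0.15,0.6,0,0,0,0.1],[0,0,0.9,0,0,0,0.1],[0,0,0.7,0,0,0,0.1],[0,0,0.5,0,0,0,0.1],[0,0,0.4,0,0,0,0.1],[0,0,0.4,0,0,0,0.1],[0,0,0.3,0,0,0,0.1],[0,0,0.2,0,0,0,0.1],[0,0,0,0,0,0,0.1],[0,0,0,0,0,0,0.1]]])

```text
time_s: 17.32
ee_pos: [631.0, -79.1, 83.2]
orientation: [-180.0, 0.0, 180.0]
contact_force: [-0.2, 0.6, -2.8]
width: 0.223
grip_force: 39.4
```

>>> step_arm(series=[[[0,0,0.1,0,0,0,0.1],[0,0,0.1,0,0,0,0.1],[0,0,0.1,0,0,0,0.1],[0,0,0,0,0,0,0.1],[0,0,0,0,0,0,0.1]]])

```text
time_s: 17.73
ee_pos: [631.0, -79.0, 80.0]
orientation: [180.0, -0.0, -180.0]
contact_force: [-0.4, -0.2, -2.4]
width: 0.228
grip_force: 39.4
```

>>> step_arm(series=[[[0,0.1,0.1,0,0,0,0.1],[0,0,0.1,0,0,0,0.1],[0,0,0.05,0,0,0,0.1],[0,0,0,0,0,0,0.1],[0,0,0,0,0,0,0.1]]])

```text
time_s: 18.15
ee_pos: [631.0, -78.0, 77.5]
orientation: [180.0, -0.0, -180.0]
contact_force: [-0.0, -0.0, -2.5]
width: 0.224
grip_force: 39.4
```

>>> step_arm(series=[[[0,0,0.05,0,0,0,0.1],[0,0,0.05,0,0,0,0.1],[0,0,0,0,0,0,0.1]]])

```text
time_s: 18.4
ee_pos: [631.1, -78.0, 76.7]
orientation: [-180.0, 0.0, -180.0]
contact_force: [-0.0, 0.2, -1.6]
width: 0.224
grip_force: 39.4
```

>>> step_arm(series=[[[0,0,0.05,0,0,0,0.1],[0,0,0,0,0,0,0.1]]])

```text
time_s: 18.57
ee_pos: [631.1, -78.0, 76.7]
orientation: [-180.0, 0.0, -180.0]
contact_force: [-0.7, 0.7, 0.5]
width: 0.228
grip_force: 39.7
```

>>> step_arm(series=[[[0,0,0,0,0,0,0.22],[0,0,0,0,0,0,0.28],[0,0,0,0,0,0,0.35],[0,0,0,0,0,0,0.45],[0,0,0,0,0,0,0.55],[0,0,0,0,0,0,0.55],[0,0,-0.8,0,0,0,0.55],[0,0,-1.5,0,0,0,0.55],[0,0,-2,0,0,0,0.55],[0,0,-1.5,0,0,0,0.55]]])

```text
time_s: 19.4
ee_pos: [631.2, -78.1, 136.0]
orientation: [-180.0, 0.1, -180.0]
contact_force: [-0.2, -0.2, 0.4]
width: 0.547
grip_force: 0.0
```

>>> step_arm(series=[[[0,-1.5,0,0,0,0,0.55],[0,-3,0,0,0,0,0.55],[0,-3.5,0,0,0,0,0.55],[0,-3.5,0,0,0,0,0.55],[0,-3.5,0,0,0,0,0.55],[0,-3.5,0,0,0,0,0.55],[-0.2,-2.5,0,0,0,0,0.55],[-0.2,-1.3,0,0,0,0,0.55],[0,0,0,0,0,0,0.55],[0,0,0,0,0,0,0.55]]])

```text
time_s: 20.23
ee_pos: [634.4, -302.2, 133.0]
orientation: [180.0, -0.1, 179.9]
contact_force: [0.3, 0.5, 0.0]
width: 0.554
grip_force: 0.0
```

```bash
python3 - <<'E'
from h import *
o=get_obs();print(o["ee_pos"],o["width"])
a=snapshot("top"); b=snapshot("scene")
c=np.hstack([b[100:250,180:350],a[110:260,260:430]])
cv2.imwrite("pics/g8.png",cv2.resize(c[:,:,::-1],None,fx=2.3,fy=2.3,interpolation=cv2.INTER_CUBIC))
E
```

```text
[ 634.35070966 -302.16958929  132.96346887] 0.5537715658435102
```

View pics/g8.png

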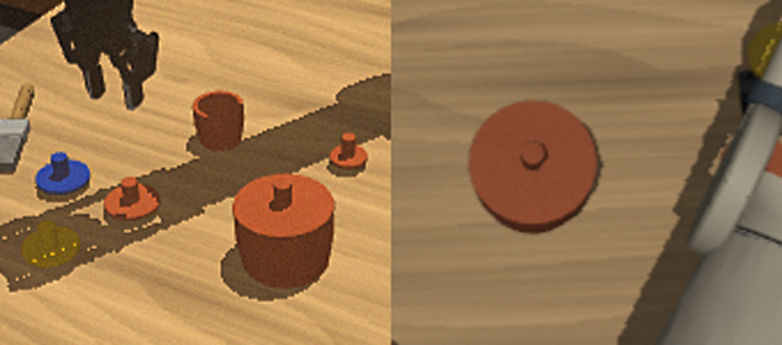

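The large lid is seated flat. Next is the small lid.

>>> step_arm(series=[[[0,0,1.5,0,0,0,0.55],[0,0,2,0,0,0,0.55],[0,0,2,0,0,0,0.55],[0,0,2,0,0,0,0.55],[0,0,2,0,0,0,0.55],[0,0,1.2,0,0,0,0.55],[0,0,1.2,0,0,0,0.55],[0,0,0.6,0,0,0,0.55],[0,0,0,0,0,0,0.55],[0,0,0,0,0,0,0.55]]])

```text
time_s: 21.17
ee_pos: [635.3, -300.9, 9.8]
orientation: [-180.0, 0.0, -180.0]
contact_force: [-0.1, 0.7, 0.1]
width: 0.551
grip_force: 0.0
```

>>> step_arm(series=[[[0,0,0,0,0,0,0.4],[0,0,0,0,0,0,0.3],[0,0,0,0,0,0,0.2],[0,0,0,0,0,0,0.15],[0,0,0,0,0,0,0.1],[0,0,0,0,0,0,0.1],[0,0,0,0,0,0,0.1]]])

```text
time_s: 21.75
ee_pos: [635.7, -301.7, 10.7]
orientation: [-179.9, 0.1, 180.0]
contact_force: [0.2, -1.5, 5.4]
width: 0.22
grip_force: 39.2
```

>>> step_arm(series=[[[0,0,-0.4,0,0,0,0.1],[0,0,-0.8,0,0,0,0.1],[0,0,-1.5,0,0,0,0.1],[0,0,-2,0,0,0,0.1],[0,0,-2,0,0,0,0.1],[0,0,-2,0,0,0,0.1],[0,0,-1.0,0,0,0,0.1],[0,0,-0.4,0,0,0,0.1],[0.5,0,0,0,0,0,0.1],[1,0.1,0,0,0,0,0.1]]])

```text
time_s: 22.58
ee_pos: [619.8, -299.7, 108.3]
orientation: [179.9, -0.1, -180.0]
contact_force: [0.3, -0.3, -1.6]
width: 0.221
grip_force: 39.1
```

>>> step_arm(series=[[[2,0.2,0,0,0,0,0.1],[2.8,0.3,0,0,0,0,0.1],[3,0.3,0,0,0,0,0.1],[3,0.3,0,0,0,0,0.1],[2.8,0.3,0,0,0,0,0.1],[2,0.2,0,0,0,0,0.1],[1.1,0,0,0,0,0,0.1],[0.5,0,0,0,0,0,0.1],[0,0,0,0,0,0,0.1],[0,0,0,0,0,0,0.1]]])

```text
time_s: 23.42
ee_pos: [447.9, -283.9, 109.2]
orientation: [180.0, -0.0, 180.0]
contact_force: [-0.0, -0.4, -1.6]
width: 0.224
grip_force: 39.2
```

```bash
python3 - <<'E'
from h import *
o=get_obs();print(o["ee_pos"],o["width"],o["grip_force"],o["contact_force"])
a=snapshot("top"); b=snapshot("scene")
c=np.hstack([b[60:210,190:360],a[190:340,330:500]])
cv2.imwrite("pics/g9.png",cv2.resize(c[:,:,::-1],None,fx=2.3,fy=2.3,interpolation=cv2.INTER_CUBIC))
E
```

```text
[ 447.91404755 -283.85576733  109.17840264] 0.22379881529944018 39.18322937563062 [-0.00213618 -0.44968643 -1.56757816]
```

View pics/g9.png

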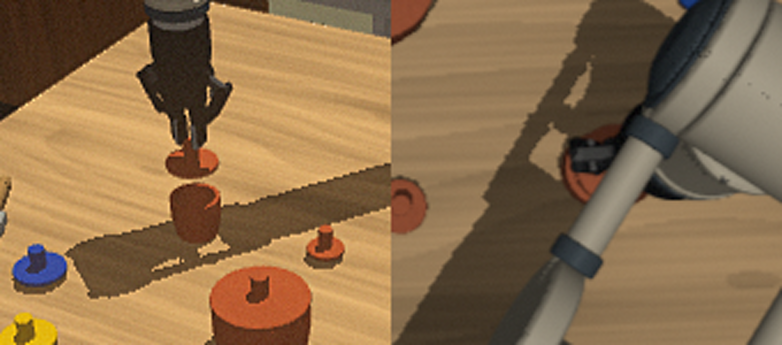

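```bash
python3 - <<'E'
from h import *
D["jar_small"]=[(62,0),(70,60)]
im=snapshot("scene")
print(proj("scene",np.array([[448,-284.5,40],[448,-284.5,108]])).round(1))
print(measure("scene",im,"jar_small",(275,155)))
# lid plate ellipse: left/right extremes of the plate vs model
r=red(im); 
for z,d,off in((110,72,0),(60,70,0)):
    R=np.c_[448+d/2*np.cos(A),-284.5+d/2*np.sin(A),0*A+z]; p=proj("scene",R); i,j=p[:,0].argmin(),p[:,0].argmax()
    row=int(round((p[i,1]+p[j,1])/2)); c=np.where(r[row,240:310])[0]+240; print("model",p[i].round(1),p[j].round(1),"seen",row,c.min(),c.max())
E
```

```text
[[274.2 149.7]
 [272.4 131.2]]
(array([ 447.94875842, -283.21297281]), 0.9562514941429596)
model [260.7 131.6] [284.1 130.2] seen 131 262 284
model [262.6 145.3] [284.8 143.9] seen 145 264 285
```

The lid and jar edges line up in the picture. Lowering.

>>> step_arm(series=[[[-0.05,0,0.6,0,0,0,0.1],[0,0,0.9,0,0,0,0.1],[0,0,0.8,0,0,0,0.1],[0,0,0.6,0,0,0,0.1],[0,0,0.5,0,0,0,0.1],[0,0,0.4,0,0,0,0.1],[0,0,0.3,0,0,0,0.1],[0,0,0.3,0,0,0,0.1],[0,0,0,0,0,0,0.1],[0,0,0,0,0,0,0.1]]])

```text
time_s: 24.4
ee_pos: [448.5, -284.0, 66.2]
orientation: [-180.0, 0.0, -180.0]
contact_force: [0.3, 0.1, -1.2]
width: 0.222
grip_force: 39.2
```

>>> step_arm(series=[[[0,0,0.1,0,0,0,0.1],[0,0,0.1,0,0,0,0.1],[0,0,0.05,0,0,0,0.1],[0,0,0,0,0,0,0.1],[0,0,0,0,0,0,0.1]]])

```text
time_s: 24.82
ee_pos: [448.5, -284.0, 63.6]
orientation: [-180.0, 0.0, -180.0]
contact_force: [0.5, 0.0, -0.4]
width: 0.221
grip_force: 39.2
```

>>> step_arm(series=[[[0,0,0.1,0,0,0,0.1],[0,0,0.1,0,0,0,0.1],[0,0,0,0,0,0,0.1],[0,0,0,0,0,0,0.1]]])

```text
time_s: 25.15
ee_pos: [448.4, -284.0, 61.4]
orientation: [180.0, -0.0, -180.0]
contact_force: [0.1, -0.3, -0.9]
width: 0.217
grip_force: 39.2
```

>>> step_arm(series=[[[0,0,0.05,0,0,0,0.1],[0,0,0.05,0,0,0,0.1],[0,0,0,0,0,0,0.1]]])

```text
time_s: 25.4
ee_pos: [448.7, -284.2, 61.0]
orientation: [-180.0, 0.0, 180.0]
contact_force: [0.6, -0.1, 1.7]
width: 0.22
grip_force: 39.4
```

Contact came at 61.0, as expected for a seated lid. Release and retreat.

>>> step_arm(series=[[[0,0,0,0,0,0,0.22],[0,0,0,0,0,0,0.28],[0,0,0,0,0,0,0.35],[0,0,0,0,0,0,0.45],[0,0,0,0,0,0,0.55],[0,0,0,0,0,0,0.55],[0,0,-0.8,0,0,0,0.55],[0,0,-1.5,0,0,0,0.55],[0,0,-2,0,0,0,0.55],[0,0,-2,0,0,0,0.55]]])

```text
time_s: 26.23
ee_pos: [448.2, -283.8, 124.4]
orientation: [180.0, -0.0, -180.0]
contact_force: [0.5, 0.5, 1.2]
width: 0.555
grip_force: 0.0
```

>>> step_arm(series=[[[0,1,-2,0,0,0,0.55],[0,2.5,-2,0,0,0,0.55],[0,3,-1,0,0,0,0.55],[0,3,0,0,0,0,0.55],[0,3,0,0,0,0,0.55],[0,3,0,0,0,0,0.55],[0,3,0,0,0,0,0.55],[0,1.5,0,0,0,0,0.55],[0,0,0,0,0,0,0.55],[0,0,0,0,0,0,0.55]]])

```text
time_s: 27.07
ee_pos: [448.7, -83.6, 174.3]
orientation: [-180.0, 0.1, -179.9]
contact_force: [-0.7, -0.1, -0.0]
width: 0.551
grip_force: 0.0
```

```bash
python3 - <<'E'
from h import *
a=snapshot("top"); b=snapshot("scene")
c=np.vstack([b[110:270,180:520],a[150:310,120:460]])
cv2.imwrite("pics/g10.png",cv2.resize(c[:,:,::-1],None,fx=1.8,fy=1.8,interpolation=cv2.INTER_CUBIC))
E
```

```text
(no output)
```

View pics/g10.png

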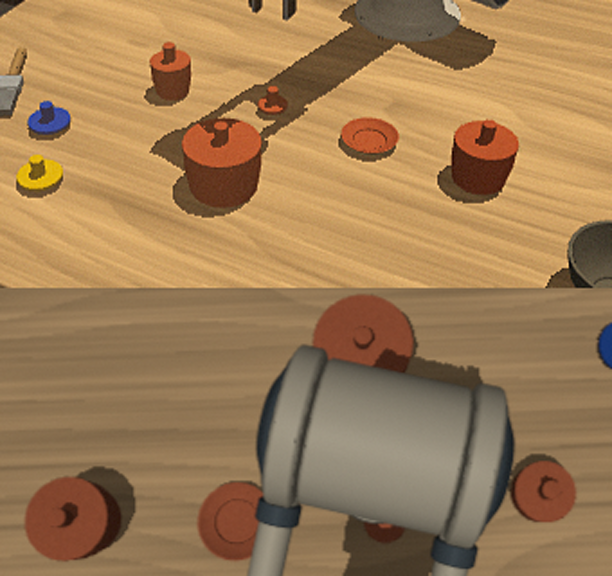

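All three lids sit flat with their knobs up. The saucer, the teapot lid and the blue and yellow lids have not moved.

```bash
python3 -c "
from cell import *
print(job_done())"
```

```text
the job is handed in; nothing more can be done
None
```

All three terracotta lids are seated flat on their matching jars with the knobs up, nothing else was moved, and the job was handed in at about 27 s; its verdict was not reported back.

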